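# Dock the tube rack in the sample reader

## Robot

A 6-joint arm with a two-finger parallel gripper is mounted at the origin on the work surface. World frame = base frame: x ahead of the robot, y to its left, z up, the work surface at z = 0. Lengths are in mm, angles in degrees, forces in N, time in s.
With the tool pointing down it reaches from about 375 to 925 mm from the base axis. Payload 5.7 kg.
Tool frame: the origin (TCP) lies between the finger pads; the fingertips stand manip.finger_overhang ahead of it and the grasp point (between the pads) is the TCP (manip.finger_overhang is the distance from the TCP to the fingertips, in mm); z points along the fingers, y is the line along which they close (so a half turn about z gives the same grasp; the last joint's range is limited). The gripper opens to 85 mm and grips with 20 to 120 N. Pads are 22 mm wide; open, the fingers measure 114 mm over their backs; the gripper's body (76 mm by 85 mm) begins 54 mm behind the grasp point. The pads swing forward as they close: fully open they stand 13 mm farther back than shut.
Start: joints at [56.431, 20.558, 86.54, -0, 72.909, -6.595], TCP at [272.149, 534.697, 250.267] pointing down, gripper open.
Joint ranges: [-170.27, 170.27], [-57.76, 135], [12.27, 136.19], [-55.21, 235.2], [11.17, 155.16], [-170.74, 170.74]. Speed limits (degrees/s): [136.94, 136.94, 180, 180, 180, 180].

## Interface

Orientations are given as [roll, pitch, yaw] about the fixed x, y, z axes, in that order (R = Rz(yaw) Ry(pitch) Rx(roll)).
In Python, from rig import manip, grip, ik, get_state, viewer, hand_in gives the robot as it stands. Calls block until the motion is done:
- manip.move_pose(position, orientation): joint-space move of the TCP to a pose.
- manip.move_straight(position, max_speed=150, attitude=None, guard=None): straight line of the TCP; attitude=None keeps the orientation; max_speed is the mean speed in mm/s. With guard (N) it stops when the force on the tool has changed by that much, and returns True; else False.
- manip.movej(angles): joint-space move.
- grip(opening): finger opening in mm; the grip force is fixed at half the most; returns when the fingers have stopped.
- manip.pause(seconds).
- ik(position, orientation): joint angles nearest the present ones, or None.
- get_state(): the state.
- viewer.get_image(name): name is "scene" or "top" or "wrist"; returns the picture (420x560x3 uint8, blue, green, red); there is no depth.
- viewer.camera_info(name): a dict with "fx", "fy", "cx", "cy" (pixels), "rvec" (rotation vector, rad) and "tvec" (3), from world to camera coordinates, as OpenCV has them. Camera axes: x right, y down, z forward; pixel columns grow to the right and rows downward; lengths in mm; the calibration is good to about 2 mm. A picture is of the moment at which its call begins: read the wrist's pose just before it. camera_info takes no time and is no camera call; for the wrist camera it gives the pose at the moment of the call.
A pose or a line that the arm cannot do raises manip.Unreachable and nothing moves.
- hand_in(): hands the job in; it is judged then, once.
Trained networks look in the newest picture that a camera, given by its name, has taken for a name from the list of things; names that differ only in an ending like _2 or _b are one class to them, and where a whole thing is asked for, a point or a joint stands for the part that bears it (a point fixed in the world has none). Each returns a list of dicts, best first, with "score" (0 to 1); they miss things now and then, are a little off and sometimes report something else, mostly with a low value. They report only what shows in the picture. A call takes as long as a camera call.
- viewer.look_for(camera, query): "point" ([column, row] in pixels, amid what is visible of it).
The state is a dict: "clock": time; "joint_positions": joint angles; "qd": joint speeds; "joint_torque": joint torques, N m; "position": TCP position; "ee_rot": TCP orientation; "force": force on the tool from outside, world axes, zero at the start; "ft_torque": the same for the moment, N m; "finger_gap": finger opening in mm; "finger_force": force on a finger pad.
Only numpy, scipy, OpenCV 4.12 (cv2) and the standard library are available. Lean on these libraries where they do the work, as an engineer would, in place of code of your own. Each camera call takes 0.05 s, during which the arm holds its last target. There are 200 camera calls.

## Task

Push the white tube rack along the counter into the blue bay of the grey sample reader, until it sits square and fully home, flat against both the back console and the side fence. Only when it is home, press the green button on the console fully down and let it spring back, leaving the rack home. Do not lift or tip the rack, do not touch the tubes in it, and leave the jar, bottle, pen and blue tray where they are.

Things in the scene. Friction and masses are not known exactly. Their poses are not given: they have to be found in the camera images.
- rack: White tube rack, loose on the counter, 110 mm along its x, 150 mm along its y, 50 mm high with plain vertical sides, 0.4 to 0.8 kg. Origin at the centre of its underside. It starts nearer the robot and to the right of the bay, up to 0.3 rad askew to the reader. It slides under a few newtons.
- tubes: Six yellow-capped blood tubes held fast in the rack; body origin and axes are those of the rack. They rise to 96 mm above the counter and stand only in the rack's far-left part: rack x from 0 to 51 mm, y from 17 to 68 mm. They must not be touched; the rack is pushed on its sides.
- dock: Grey sample reader, fixed. Origin: on the counter, centre of its blue bay, 110 (x) by 150 mm (y); x to the back console, y to the fence. Console: face at x = 55, block to x = 115, y -200 to 105, 35 mm high. Fence: inner face at y = 75, 20 thick, x -110 to 55, 35 mm high. Near and right sides are open. With the rack home, its origin and axes coincide with these.
- start (a joint): Travel of the green push button, m: 0 up, 0.006 fully down (about 5 N); springs back by itself.
- start_top (a point): Centre of the top of the green round button (36 mm across), on the right end of the back console at dock x = +85 mm, y = -130 mm. It is pressed straight down, 6 mm.
- jar: Bystander: small jar with a red cap, 60 mm across, 65 mm high, standing loose. Origin at the centre of its underside.
- flask: Bystander: white bottle with a blue cap, 56 mm across, 140 mm high, standing loose. Origin at the centre of its underside.
- pen: Bystander: black marker pen lying loose along its x, 135 mm long, 13 mm thick. Origin near its middle, on the counter.
- tray: Bystander: open blue tray with a few caps in it, 160 mm along x, 130 mm along y, 50 mm high, loose. Origin at the centre of its underside.

How it is judged (in metres and radians):
On the way, in this order (a step that is already met when the one before it is completed fails the run):
1. the rack is pushed home, square against the console and the fence (x of rack in the frame of dock between -0.004 and 0.004 m and y of rack in the frame of dock between -0.004 and 0.004 m and angle between the x axis of rack and the x axis of dock, either way round below 0.052 rad), for 0.2 s.
2. the green button is pressed fully down with the rack home (all of step 1 and value of joint start above 0.0045 m), for 0.05 s.
At the end, for the whole second after the job is handed in: The rack rests flat on the counter with its origin within 4 mm of the bay centre along both dock axes and within 0.052 rad (3 degrees) of square, at rest; the button was pressed after docking and is up again; jar, bottle, pen and tray are within 15 mm of where they started (all of step 1 and value of joint start below 0.002 m and linear speed of rack below 0.01 m/s and height (world z) of rack below 0.004 m and angle between rack's own z axis and vertical below 0.05 rad and distance of each of jar, flask, pen, tray from where it was at the start of the episode below 0.015 m); the robot touches nothing.
It fails at once if the rack is lifted (more than 8 mm) or tipped (height (world z) of rack above 0.008 m or angle between rack's own z axis and vertical above 0.15 rad).
It fails at once if the robot touches the tubes (contact force between tubes and the fingers above 0.5 N or contact force between tubes and the arm above 0.5 N).
It fails at once if the button is pressed while the rack is not home (value of joint start above 0.003 m and not (x of rack in the frame of dock between -0.004 and 0.004 m and y of rack in the frame of dock between -0.004 and 0.004 m and angle between the x axis of rack and the x axis of dock, either way round below 0.052 rad)).
It fails at once if a bystander is moved or knocked over (distance of any of jar, flask, pen, tray from where it was at the start of the episode above 0.015 m or angle between any of jar, flask, tray's own z axis and vertical above 0.3 rad).
It also fails if it takes over 58 s, if anything falls off the work surface, if the arm or the gripper's body presses on something with over 40 N, if the wrist force passes 120 N, or if a joint passes its speed limit or range.

## Working session

There is one attempt and no reset: what is moved stays moved. The work goes in short steps, each a Python script; the robot and the scene stay as the last script left them, time stands still between calls to the robot, and variables do not carry over. Pictures are saved under pics/ and viewed, at most 10 in all, crops included, and the job is handed in when it is done.

```bash
mkdir -p pics; ls; cat > h.py <<'E'
import numpy as np, cv2
from rig import manip, grip, ik, get_state, viewer, hand_in
def cam(n):
    c=viewer.camera_info(n); K=np.array([[c['fx'],0,c['cx']],[0,c['fy'],c['cy']],[0,0,1.]])
    return K,np.array(c['rvec'],float).reshape(3),np.array(c['tvec'],float).reshape(3)
def plane(c,uv,z):
    K,r,t=c; R=cv2.Rodrigues(r)[0]; o=-R.T@t
    d=R.T@np.linalg.inv(K)@np.array([uv[0],uv[1],1.]); return o+d*(z-o[2])/d[2]
def proj(c,P):
    return cv2.projectPoints(np.array(P,float).reshape(-1,3),c[1],c[2],c[0],None)[0].reshape(-1,2)
E
python3 - <<'E'
from h import *
np.set_printoptions(precision=1,suppress=True)
print(manip.finger_overhang, get_state()['clock'])
for n in('top','scene'):
    im=viewer.get_image(n); cv2.imwrite(f'pics/{n}0.png',im); c=cam(n)
    for q in('rack','tubes','dock','start_top','jar','flask','pen','tray'):
        for d in viewer.look_for(n,q)[:2]: print(n,q,round(d['score'],2),np.array(d['point']),plane(c,d['point'],0)[:2],plane(c,d['point'],40)[:2])
E
```

```text
pics
19.0 0.0
top rack 0.55 [299.3 203.1] [541.5 -79.7] [533.7 -77.4]
top rack 0.48 [253.8 157.3] [659.9  33.1] [647.6  31.2]
top tubes 0.58 [278.7 188.1] [579.9 -29. ] [570.6 -28.6]
top dock 0.92 [256.1 158.7] [656.2  27.3] [644.   25.6]
top start_top 0.53 [311.5 146.4] [ 687.9 -113.1] [ 674.5 -109.5]
top jar 0.61 [411.5 187.9] [ 578.5 -361.1] [ 569.2 -348.1]
top flask 0.93 [102.7 226.8] [485.7 401.1] [479.9 385.3]
top pen 0.77 [148.3 263.5] [395.7 286.3] [393.4 274.8]
top tray 0.86 [438.  274.6] [ 363.5 -411.9] [ 362.4 -397. ]
scene rack 0.64 [260.3 218.9] [488.4 -52.4] [540.6 -76.2]
scene rack 0.57 [274.4 251. ] [617.7 -78.7] [ 662.1 -101. ]
scene tubes 0.96 [279.8 201.9] [441.6  26.8] [496.6  -1.8]
scene dock 0.82 [311.9 243.1] [632.   11.3] [675.6 -16.3]
scene start_top 0.72 [273.8 249.7] [612.9 -77.8] [ 657.6 -100.1]
scene start_top 0.42 [313.  247.6] [647.5   5. ] [690.1 -22.3]
scene jar 0.56 [145.7 268.7] [ 543.  -352.5] [ 591.9 -358.2]
scene flask 0.65 [395.9 162. ] [407.3 441.3] [464.3 387.7]
scene pen 0.71 [350.3 166.8] [368.1 301.8] [427.6 256.7]
scene tray 0.86 [102.  223.7] [ 325.9 -407. ] [ 387.9 -409.4]
```

View pics/top0.png

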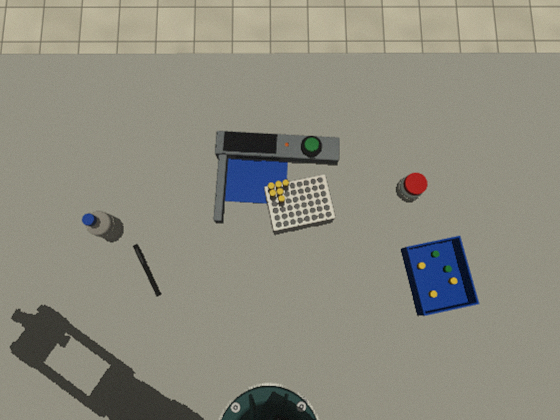

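View pics/scene0.png

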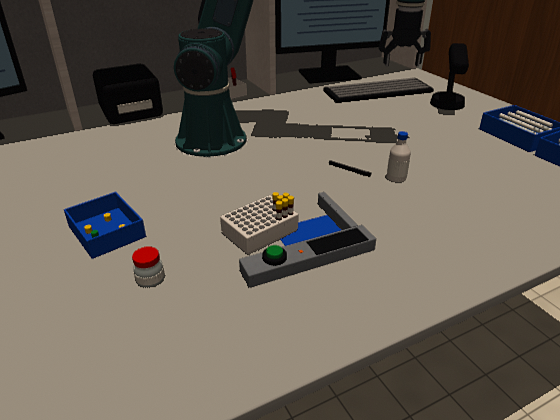

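The top view shows the rack at (299,204), with its tubes at the upper left (278,188). It overlaps the right part of the blue bay (255,180). The console runs from (216,135) to (339,155), with the button at (311,146). The scene view agrees. Next I'll take closer wrist views.

```bash
python3 - <<'E'
from h import *
np.set_printoptions(precision=1,suppress=True)
s=get_state(); print(s['ee_rot'])
grip(0)
for i,(p,yaw) in enumerate([((500,-20,430),0),((560,-90,430),0)]):
    try: manip.move_pose(p,[180,0,yaw])
    except manip.Unreachable: print('unreach',p); continue
    manip.pause(.2); s=get_state(); c=cam('wrist'); im=viewer.get_image('wrist'); cv2.imwrite(f'pics/w{i}.png',im); np.savez(f'w{i}.npz',K=c[0],r=c[1],t=c[2])
    print(s['position'],s['joint_positions'],-cv2.Rodrigues(c[1])[0].T@c[2])
    for q in('rack','tubes','dock','start_top'):
        for d in viewer.look_for('wrist',q)[:1]: print(q,round(d['score'],2),np.array(d['point']),plane(c,d['point'],0)[:2],plane(c,d['point'],40)[:2])
print(get_state()['clock'])
a=cv2.imread('pics/w0.png')
E
```

```text
[-180.    0.  153.]
[500.  -19.5 429.8] [-10.1   5.4  81.9   0.   92.8  79.8] [582.3 -19.3 553. ]
rack 0.62 [318.1 140.2] [534.9 -87.1] [538.3 -82.2]
tubes 0.95 [285.8 129.5] [554.  -27.2] [556.  -26.6]
dock 0.8 [258.4  65.4] [659.7  20.3] [654.1  17.5]
start_top 0.85 [338.9  47. ] [ 687.5 -115.8] [ 679.9 -108.8]
[559.4 -89.2 430.3] [-16.1  11.5  74.5   0.   94.   73.9] [641.7 -89.1 553.6]
rack 0.92 [276.1 175.4] [528.4 -78.7] [536.6 -79.4]
tubes 0.73 [239.7 170. ] [538.9  -9. ] [546.3 -14.8]
dock 0.81 [219.2 105.7] [654.5  22.3] [653.6  14.3]
start_top 0.81 [294.   89.1] [ 681.9 -111. ] [ 679.  -109.4]
5.2583
```

View pics/w0.png

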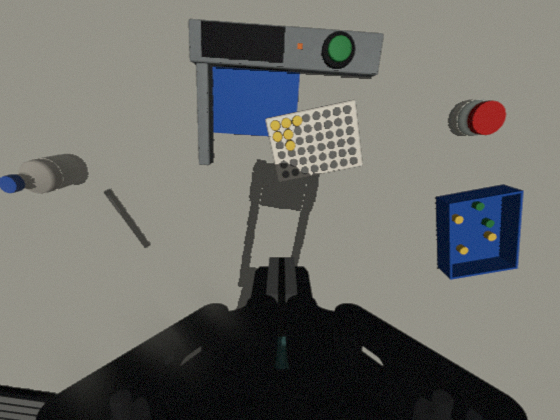

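View pics/w1.png

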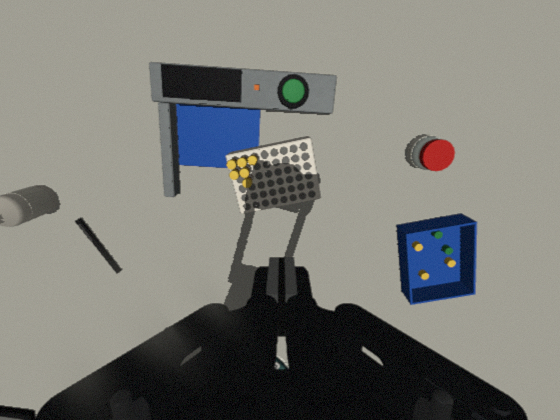

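w0 shows the top corners of the rack at about (267,119), (355,100), (362,165) and (279,180), and the console's far edge from (192,19) to (383,35). In w1 the rack is at (228,155), (311,137), (320,198) and (243,213), and the console's far edge runs from (151,62) to (336,75). I'll fit both poses from these points and check them with an overlay.

```bash
cat >> h.py <<'E'
from scipy.optimize import least_squares
def tf(p,P):
    P=np.array(P,float); a=p[2]; c,s=np.cos(a),np.sin(a)
    return np.c_[p[0]+c*P[:,0]-s*P[:,1],p[1]+s*P[:,0]+c*P[:,1],P[:,2]]
RT=[(55,75,50),(55,-75,50),(-55,-75,50),(-55,75,50)]
CT=[(115,105,35),(115,-200,35),(55,-200,35),(55,75,35),(-110,75,35),(-110,95,35),(55,95,35),(55,105,35)]
BAY=[(55,75,0),(55,-75,0),(-55,-75,0),(-55,75,0)]
def load(n):
    d=np.load(n+'.npz'); return d['K'],d['r'],d['t']
def draw(im,c,dock,rack,s=1):
    im=im.copy()
    for p,m,col in((dock,CT,(0,0,255)),(dock,BAY,(255,255,0)),(rack,RT,(0,255,0))):
        q=proj(c,tf(p,m)); cv2.polylines(im,[np.round(q*16).astype(np.int32)],True,col,1,cv2.LINE_AA,4)
    return im
E
cat > fit.py <<'E'
from h import *
np.set_printoptions(precision=2,suppress=True)
c=[load('w0'),load('w1')]
rk=[[(267,119),(355,100),(362,165),(279,180)],[(228,155),(311,137),(320,198),(243,213)]]
dk=[[(192,19),(383,35)],[(151,62),(336,75)]]
bl=[]
def f(p,m,obs): return np.concatenate([(proj(ci,tf(p,m))-np.array(o)).ravel() for ci,o in zip(c,obs)])
r=least_squares(f,[537,-80,.2],x_scale=[100,100,1],args=(RT,rk)); d=least_squares(f,[600,20,-.08],x_scale=[100,100,1],args=(CT[:2],dk))
print(r.x,r.fun); print(d.x,d.fun)
np.savez('pose.npz',r=r.x,d=d.x)
tiles=[]
for i in(0,1):
    im=cv2.imread(f'pics/w{i}.png'); x,y=((180,5),(140,45))[i]
    crop=cv2.resize(im[y:y+190,x:x+210],None,fx=3,fy=3,interpolation=cv2.INTER_CUBIC)
    K,rv,t=c[i]; A=np.array([[3,0,-3*x+1],[0,3,-3*y+1],[0,0,1.]])
    tiles.append(draw(crop,(A@K,rv,t),d.x,r.x))
cv2.imwrite('pics/ov.png',cv2.resize(np.hstack(tiles),(800,362),interpolation=cv2.INTER_AREA)); cv2.imwrite('pics/ov0.png',tiles[0])
E
python3 fit.py
```

```text
[535.65 -77.42   0.2 ] [-1.41 -1.15  1.56 -1.24  1.73  0.61 -0.19  2.14 -2.5  -0.54  0.98 -0.16
  1.86  0.62 -2.14  0.97]
[597.12  25.98  -0.07] [-3.2  -0.08  2.73 -0.64 -1.8   0.32  2.36  1.46]
```

View pics/ov0.png

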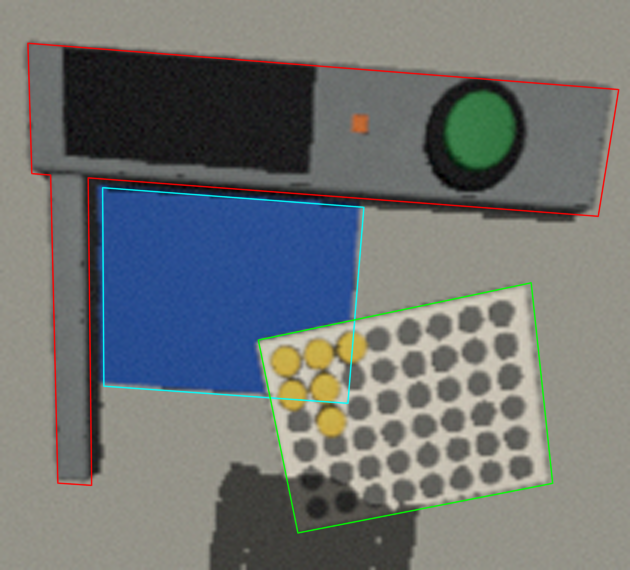

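The overlay matches the picture within about 1 px, with the rack at about (-54,-107) mm and 0.27 rad in the dock frame. I'll push in dock +y first with two spread fingers, which will also square the rack up.

```bash
cat >> h.py <<'E'
try: D=np.load('pose.npz')['d']
except Exception: D=None
def W(x,y,z): return tf(D,[(x,y,z)])[0].tolist()
def inD(p):
    d=np.array(p[:2])-D[:2]; a=D[2]; c,s=np.cos(a),np.sin(a); return np.round([c*d[0]+s*d[1],-s*d[0]+c*d[1],p[2]],1)
YX=[180,0,np.degrees(D[2])] if D is not None else None
YY=[180,0,np.degrees(D[2])+90] if D is not None else None
def rep(m):
    s=get_state(); print(m,'dock',inD(s['position']),'F',np.round(s['force'],1),'t',round(s['clock'],1))
def snap(n):
    manip.pause(.1); c=cam('wrist'); im=viewer.get_image('wrist'); cv2.imwrite(f'pics/{n}.png',im); np.savez(n+'.npz',K=c[0],r=c[1],t=c[2]); return im,c
E
python3 - <<'E'
from h import *
grip(60)
manip.move_pose(W(-50,-235,150),YY); rep('hover')
print(manip.move_straight(W(-50,-235,32),150,guard=10)); rep('down')
print(manip.move_straight(W(-50,-115,32),60,guard=15)); rep('push')
print(manip.move_straight(W(-50,-80,32),25,guard=12)); rep('seat')
E
```

```text
hover dock [ -49.3 -235.1  150.6] F [ 0.3 -1.1 -0. ] t 7.4
False
down dock [ -49.3 -235.2   32.7] F [-0.4 -0.2  0.1] t 8.3
False
push dock [ -49.9 -115.    32.1] F [-1.  -0.7 -0.1] t 10.4
True
seat dock [-49.5 -84.5  32. ] F [-0.2 -1.2  0.4] t 11.6
```

```bash
python3 - <<'E'
from h import *
manip.move_straight(W(-50,-105,32),150); manip.move_straight(W(-50,-125,170),250)
grip(70); manip.move_pose(W(-165,0,150),YX); rep('hover')
print(manip.move_straight(W(-165,0,32),150,guard=10)); rep('down')
print(manip.move_straight(W(-85,0,32),60,guard=15)); rep('push')
print(manip.move_straight(W(-58,0,32),25,guard=14)); rep('seat')
manip.move_straight(W(-90,0,32),150); manip.move_straight(W(-110,0,170),250)
# second +y nudge
grip(60); manip.move_pose(W(0,-140,150),YY)
print(manip.move_straight(W(0,-125,32),150,guard=10)); rep('down')
print(manip.move_straight(W(0,-78,32),30,guard=14)); rep('seat y')
manip.move_straight(W(0,-110,32),150); manip.move_straight(W(0,-130,170),250)
grip(0); manip.move_pose(W(-90,0,430),YX); snap('w2'); rep('look')
E
```

```text
hover dock [-1.646e+02 -1.000e-01  1.501e+02] F [-0.2 -1.  -0.4] t 14.4
False
down dock [-1.645e+02 -1.000e-01  3.240e+01] F [ 0.1 -0.1  0.3] t 15.4
False
push dock [-85.   0.  32.] F [-1.5 -0.4 -0.7] t 16.8
True
seat dock [-63.4  -0.   31.3] F [-0.1 -0.1 -0.5] t 17.8
False
down dock [   0.7 -125.1   32.7] F [ 0.3 -0.1  1.4] t 21.6
True
seat y dock [  0.2 -84.3  31.9] F [-0.3 -2.1  1.4] t 22.9
look dock [-9.000e+01 -2.000e-01  4.293e+02] F [ 0.1 -0.8  1. ] t 26.2
```

```bash
python3 - <<'E'
from h import *
im=cv2.imread('pics/w2.png'); K,r,t=load('w2'); x,y=170,0
q=proj((K,r,t),tf(D,CT)); x,y=[max(0,int(v)-20) for v in q.min(0)]
crop=cv2.resize(im[y:y+190,x:x+250],None,fx=3,fy=3,interpolation=cv2.INTER_CUBIC)
A=np.array([[3,0,-3*x+1],[0,3,-3*y+1],[0,0,1.]]); print(x,y)
cv2.imwrite('pics/ov2.png',draw(crop,(A@K,r,t),D,D))
E
```

```text
193 8
```

View pics/ov2.png

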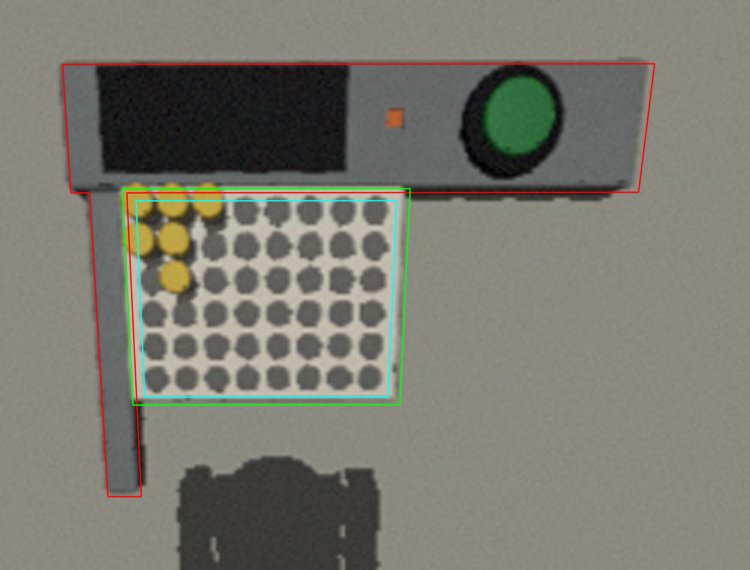

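The rack looks square, with no gap at the console or the fence, and the contact readings agree with that. I'll do one last +x nudge, triangulate the button, and press it.

```bash
python3 - <<'E'
from h import *
c=[load('w0'),load('w1')]; o=[(338.9,47),(294,89.1)]
b=least_squares(lambda P:np.concatenate([(proj(ci,P)-np.array(q))[0] for ci,q in zip(c,o)]),[680,-110,45],x_scale=10)
print('button',inD(b.x),np.round(b.fun,1))
grip(70); manip.move_pose(W(-120,0,150),YX)
manip.move_straight(W(-100,0,32),150,guard=10)
print(manip.move_straight(W(-58,0,32),30,guard=14)); rep('seat x')
manip.move_straight(W(-90,0,32),150); manip.move_straight(W(-110,0,170),250)
grip(0); manip.move_pose(W(87,-129,130),YX); rep('over button')
print(manip.move_straight(W(87,-129,80),100,guard=10)); rep('near')
print(manip.move_straight(W(87,-129,45),20,guard=3)); rep('contact')
E
```

```text
button [  91.1 -129.    41.4] [ 0.2  0.3 -0.3 -0.3]
False
seat x dock [-62.7   0.1  31.4] F [-9.1  0.5  6.4] t 30.5
over button dock [  85.7 -128.1  129.8] F [ 0.6 -0.4 -0.6] t 33.2
False
near dock [  87.1 -128.8   80.2] F [-0.4  0.2  1.2] t 33.8
True
contact dock [  87.2 -129.1   72. ] F [ 0.6 -0.4  4.4] t 34.5
```

```bash
python3 - <<'E'
from h import *
print(manip.move_straight(W(87,-129,52),15,guard=20)); rep('pressed')
manip.pause(.2); rep('hold')
manip.move_straight(W(87,-129,150),100); rep('up')
manip.move_pose(W(-90,0,430),YX); im,c=snap('w3'); rep('look')
K,r,t=c; q=proj(c,tf(D,CT)); x,y=[max(0,int(v)-20) for v in q.min(0)]
cv2.imwrite('pics/ov3.png',cv2.resize(im[y:y+190,x:x+250],None,fx=3,fy=3,interpolation=cv2.INTER_CUBIC))
E
```

```text
True
pressed dock [  87.2 -129.1   70.1] F [-1.9  0.2  6.2] t 35.1
hold dock [  87.2 -129.1   70.1] F [-1.6 -0.2  6.9] t 35.3
up dock [  86.4 -128.9  149.2] F [-0.9  0.1 -0.2] t 36.2
look dock [-8.970e+01 -4.000e-01  4.285e+02] F [-0.2 -0.5 -0.4] t 37.7
```

View pics/ov3.png

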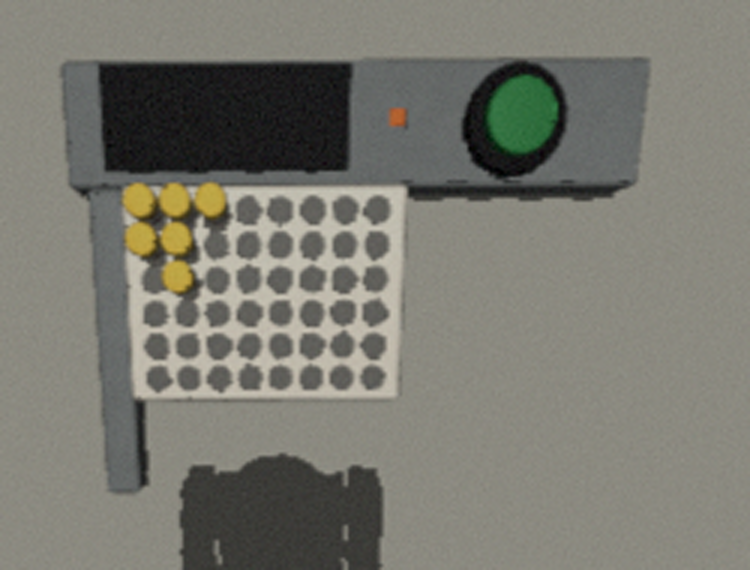

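The rack is still home and the button is up. The guard may have stopped the press early, so I'll press again in small steps and watch force against travel.

```bash
python3 - <<'E'
from h import *
manip.move_pose(W(87,-129,130),YX)
manip.move_straight(W(87,-129,80),100)
for z in (76,74,72,70,68,66,64):
    manip.move_straight(W(87,-129,z),15); s=get_state(); rep(z)
    if s['force'][2]>30: break
manip.pause(.2); rep('hold')
manip.move_straight(W(87,-129,150),100); manip.pause(.3); rep('up')
E
```

```text
76 dock [  87.1 -129.    76.2] F [-0.  -0.   0.2] t 40.2
74 dock [  87.2 -129.1   74.2] F [-0.3 -0.8  3. ] t 40.4
72 dock [  87.2 -129.1   72.1] F [-0.2  0.9  3.2] t 40.7
70 dock [  87.1 -129.    70.2] F [-0.7 -0.2  4.5] t 41.0
68 dock [  87.2 -129.1   69.9] F [-5.3  0.8 16.7] t 41.3
66 dock [  87.3 -129.1   69.7] F [-7.3  0.4 28.5] t 41.6
64 dock [  87.3 -129.1   69.4] F [-12.7   2.3  40.4] t 41.9
hold dock [  87.3 -129.1   69.5] F [-11.6   3.   39.8] t 42.1
up dock [  86.7 -129.   149.5] F [ 0.4 -0.5 -0.6] t 43.4
```

```bash
python3 -c "
from h import *
manip.move_straight(W(60,-129,250),200); manip.pause(.2)
print(hand_in())"
```

```text
the job is handed in; nothing more can be done
None
```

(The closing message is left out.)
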